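Seal the dried desiccant capsules in the child-resistant jar and snap its case shut

TASK

The drying capsules are fresh out of the heater and must go back into their airtight jar. Push the jar's child-resistant cap down while turning it anticlockwise to its stop (turned without pushing it only slips round), lift it off and set it down on the bench, then drop every capsule into the jar. Put the cap back on, push it down and turn it clockwise to its stop so that it is locked, then shut the case's cover over it and press until the catch snaps; leave the vials, bottles, tube and rack where they stand.

Things in the scene. Friction and masses are not known exactly. Their poses are not given: they have to be found in the camera images.
- case: grey case 132 x 132 mm, walls 56 mm tall, fixed to the bench, foam top 42 mm up. Origin: centre of its underside; x to the hinge at the back, -x its front (latch side), z up. An amber jar stands fixed in its middle: bore 42 mm, inner floor 13 mm and rim 71 mm above the origin (rubber ring on the rim adds 2 mm), neck 48 mm wide, with four lugs (to 55 mm) every 90 deg at case yaw 0, 90...
- jar_mouth (a point): centre of the jar's rim, 71 mm above the case's underside; axes as the case's
- cap: white ribbed outer shell of the jar's cap, 64 mm diameter, 31 mm tall, open below. Origin: centre of its open underside, z up through its closed top. On the jar it stands 57 mm above the case's underside, its top at 88 mm. It spins freely on the inner cap unless pushed down
- cap_inner: inner cap inside the shell, carried by it: four tabs 28 deg wide at yaw 0, 90, 180, 270 of its x axis. Locked: its tabs under the lugs, yaw equal to the case's (modulo 90 deg). It turns anticlockwise from there by 52 deg to a stop; from 36 deg on the tabs are in the gaps and it lifts off. To close: tabs down through the gaps (40 to 50 deg), then clockwise to the stop at -1 deg. Origin: as the cap's
- cap_spring (a joint): how far the shell is pushed down over the inner cap, 0 to 0.0045 m: a spring, 2 N at first, 9 N at the end. 16 clutch teeth (22 deg apart) mesh from 0.001 on, fully past 0.003; only then the inner cap turns with the shell, after up to 12 deg of play. The rubber ring under the cap yields 1 mm first (4 N), so push the shell 4.5 mm down from rest
- cover (a joint): hinge angle of the case's cover, rad: 0 shut and held by the catch, about 0.05 resting on the catch, 2.12 fully open; a stiff hinge (0.13 N m) lets it stay where it is left. Cover: shell 132 x 132 mm, 39 mm deep, top 96 mm over the case's underside when shut. About 7 N near its front edge presses it past the catch
- cover_hinge (a point): middle of the cover's hinge line: 66 mm behind the case's centre, 57 mm above its underside; the line runs along the case's y axis
- capsule_a: drying capsule: aluminium disc, 30 mm diameter, 12 mm tall, 20 g, perforated lid up. Origin: centre of its underside. Two to four of the four capsules are there (None when absent). In the jar they lie flat on one another
- capsule_b: drying capsule like capsule_a; None when absent
- capsule_c: drying capsule like capsule_a; None when absent
- capsule_d: drying capsule like capsule_a; None when absent
- vial_1: bystander: small vial with screw cap, 22 mm diameter, 51 mm tall. Origin: centre of its underside
- vial_2: bystander: vial like vial_1
- reagent: bystander: bottle with black cap, 49 mm diameter, 94 mm tall. Origin: centre of its underside
- tube: bystander: standing centrifuge tube with blue cap, 34 mm diameter, 110 mm tall. Origin: centre of its underside
- rack: bystander: blue microtube rack, 62 x 200 (y) x 47 mm. Origin: centre of its underside
Mind the look-alikes: they are no part of the job. Of the things that look like the cap, the larger one is meant. Leave any black look-alike of the capsule_d alone.

How it is judged:
On the way, in this order (a step that is already met when the one before it is completed fails the run):
1. the cap is off the jar and set down on the bench (horizontal distance between cap and jar_mouth above 0.09 m and height (world z) of cap below 0.04 m), for 0.2 s.
2. every capsule is in the jar (horizontal distance between each of capsule_a, capsule_b, capsule_c, capsule_d and jar_mouth below 0.012 m and z of each of capsule_a, capsule_b, capsule_c, capsule_d in the frame of jar_mouth below -0.015 m), for 0.2 s.
3. the cap is back on the jar and turned clockwise to its stop (horizontal distance between cap and jar_mouth below 0.004 m and z of cap in the frame of jar_mouth below -0.012 m and angle between cap's own z axis and vertical below 0.06 rad and (angle between the x axis of cap_inner and the x axis of case, either way round below 0.22 rad or angle between the x axis of cap_inner and the y axis of case, either way round below 0.22 rad)), for 0.2 s.
4. the cover is shut and held by its catch (value of joint cover below 0.025 rad), for 0.2 s.
At the end, for the whole second after the job is handed in: every capsule lies in the jar, below its rim; the cap sits on the jar, level, within 4 mm of its centre and fully down, its inner cap within 0.22 rad of the locked yaw; the cover is shut past its catch (joint below 0.025 rad) (all of step 2 and all of step 3 and value of joint cover below 0.025 rad); the robot touches nothing.
It fails at once if a bystander (vial, bottle, tube or rack) is knocked over or pushed more than 5 cm (distance of any of vial_1, vial_2, reagent, tube, rack from where it was at the start of the episode above 0.05 m or angle between any of vial_1, vial_2, reagent, tube's own z axis and vertical above 0.6 rad).
Of capsule_a, capsule_b, capsule_c, capsule_d only 2 to 4 are there at a start; the rules pass over those that are not, and their reading is None.
At some moment in a run one of capsule_a, capsule_b, capsule_c, capsule_d may be knocked a few centimetres aside while the robot is not near it.
It also fails if it takes over 208 s, if anything falls off the work surface, if the arm or the gripper's body presses on something with over 40 N, if the wrist force passes 120 N, or if a joint passes its speed limit or range.

ROBOT

A 6-joint arm with a two-finger parallel gripper is mounted at the origin on a cart in front of the work surface, level with it; the furniture and walls round the work are solid. World frame = base frame: x ahead of the robot, y to its left, z up, the work surface at z = 0. Lengths are in m, angles in rad, forces in N, time in s.
With the tool pointing down it reaches from about 0.275 to 0.875 m from the base axis. Payload 12.5 kg.
Tool frame: the origin (TCP) lies at the very end of the fingers, on their centre line; the grasp point (between the pads) lies 19 mm behind it; z points along the fingers, y is the line along which they close (so a half turn about z gives the same grasp; the last joint's range is limited). The gripper opens to 85 mm and grips with 20 to 120 N. Pads are 22 mm wide; open, the fingers measure 114 mm over their backs; the gripper's body (76 mm by 85 mm) begins 54 mm behind the grasp point. The pads swing forward as they close: fully open they stand 13 mm farther back than shut.
Start: joints at [-1.299, 0.351, 1.652, -0, 1.139, -0.085], TCP at [0.192, -0.515, 0.231] pointing down, gripper open.
Joint ranges: [-2.75, 2.75], [-0.79, 2.1], [0.01, 2.65], [-1.57, 4.71], [0.07, 3.14], [-2.87, 2.87]. Speed limits (rad/s): [2.22, 2.22, 2.79, 3.14, 3.14, 3.14].

INTERFACE

Orientations are given as a 3x3 rotation matrix whose columns are the frame's x, y, z axes.
In Python, from bench import manip gives the robot as it stands. Calls block until the motion is done:
- manip.move_ptp(position, orientation): joint-space move of the TCP to a pose.
- manip.move_l(position, attitude=None, max_speed=0.15): straight line of the TCP; attitude=None keeps the orientation; max_speed is the mean speed in m/s.
- manip.move_j(angles): joint-space move.
- manip.set_gripper(opening, effort=None): opening from 0.0 (shut) to 1.0 (fully open); effort is the grip in N (None keeps the last); returns when the fingers have stopped.
- manip.dwell(seconds).
- manip.inverse_kinematics(position, orientation): joint angles nearest the present ones, or None.
- manip.grab_frame(name): name is "side" or "top" or "wrist"; returns (picture, depth): 480x640x3 uint8, red, green, blue; 480x640 float32, m along the optical axis (not along the pixel's ray), 0 where there is no reading.
- manip.get_calibration(name): a dict with "camera_matrix" (3x3 intrinsics, pixels), "R" (3x3) and "t" (3): a world point X has camera coordinates R X + t. Camera axes: x right, y down, z forward; pixel columns grow to the right and rows downward; lengths in m; the calibration is good to about 2 mm. A picture is of the moment at which its call begins: read the wrist's pose just before it. get_calibration takes no time and is no camera call; for the wrist camera it gives the pose at the moment of the call.
A pose or a line that the arm cannot do raises manip.Unreachable and nothing moves.
- manip.sign_off(): hands the job in; it is judged then, once.
Trained networks look in the newest picture that a camera, given by its name, has taken for a name from the list of things; names that differ only in an ending like _2 or _b are one class to them, and where a whole thing is asked for, a point or a joint stands for the part that bears it (a point fixed in the world has none). Each returns a list of dicts, best first, with "confidence" (0 to 1); they miss things now and then, are a little off and sometimes report something else, mostly with a low value. They report only what shows in the picture. A call takes as long as a camera call. They do not tell look-alikes from the thing itself.
- manip.look_for(camera, name): "at" ([x, y, z] in m, in world coordinates, good to about 4 mm: the middle of the surface that is visible of it).
Readings, each from a call of its own:
- manip.current_time(): time.
- manip.current_qpos(): joint angles.
- manip.current_joint_vel(): joint speeds.
- manip.current_joint_torque(): joint torques, N m.
- manip.current_ee_pos(): TCP position.
- manip.current_tcp_rot(): TCP orientation.
- manip.current_force(): force on the tool from outside, world axes, zero at the start.
- manip.current_ft_torque(): the same for the moment, N m.
- manip.current_grip_width(): opening from 0.0 (shut) to 1.0 (fully open).
- manip.current_grip_force(): force on a finger pad.
Only numpy, scipy, OpenCV 4.12 (cv2) and the standard library are available. Lean on these libraries where they do the work, as an engineer would, in place of code of your own. Each camera call takes 0.05 s, during which the arm holds its last target. There are 200 camera calls.

## Working session

There is one attempt and no reset: what is moved stays moved. The work goes in short steps, each a Python script; the robot and the scene stay as the last script left them, time stands still between calls to the robot, and variables do not carry over. Pictures are saved under pics/ and viewed, at most 14 in all, crops included, and the job is handed in when it is done.

```bash
ls; mkdir -p pics; cat > h.py <<'E'
import numpy as np, cv2
from bench import manip as m
def save(cam,name):
    p,d=m.grab_frame(cam); cv2.imwrite(f'pics/{name}.png',p[:,:,::-1]); np.save(f'pics/{name}.npy',d); return p,d
def world(cal,u,v,z):
    K=np.array(cal['camera_matrix']);R=np.array(cal['R']);t=np.array(cal['t'])
    c=np.linalg.inv(K)@[u*z,v*z,z]; return R.T@(c-t)
def cloud(cal,d):
    v,u=np.mgrid[:480,:640]; K=np.array(cal['camera_matrix']);R=np.array(cal['R']);t=np.array(cal['t'])
    P=np.stack([u*d,v*d,d],-1)@np.linalg.inv(K).T
    return (P-t)@R
def down(yaw): # tool down, tool y axis at world angle yaw+90
    c,s=np.cos(yaw),np.sin(yaw); return np.array([[c,s,0],[s,-c,0],[0,0,-1.]])
E
python3 - <<'E'
from h import *
np.set_printoptions(precision=3,suppress=True)
for c in ['top','side','wrist']:
    save(c,c+'0'); cal=m.get_calibration(c); print(c,np.array(cal['R']).T@-np.array(cal['t']))
    if c=='wrist': continue
    for n in ['case','cap','capsule_a','cover','vial_1','reagent','tube','rack']:
        print(n,[(np.round(r['at'],3).tolist(),round(r['confidence'],2)) for r in m.look_for(c,n)])
print(m.current_time(), m.current_tcp_rot())
E
```

```text
pics
top [ 0.36  -0.213  1.087]
case [([0.575, -0.042, 0.052], 0.72)]
cap [([0.607, -0.236, 0.026], 0.64), ([0.507, -0.03, 0.09], 0.56)]
capsule_a [([0.536, -0.415, 0.014], 0.72), ([0.452, -0.368, 0.012], 0.55), ([0.524, -0.279, 0.008], 0.45), ([0.442, -0.274, 0.012], 0.43)]
cover [([0.618, -0.047, 0.1], 0.77), ([0.578, -0.042, 0.055], 0.54), ([0.507, -0.346, 0.051], 0.49), ([0.508, -0.029, 0.088], 0.37)]
vial_1 [([0.512, -0.343, 0.049], 0.55), ([0.39, -0.204, 0.052], 0.47)]
reagent [([0.577, -0.042, 0.052], 0.73), ([0.701, -0.262, 0.069], 0.65)]
tube [([0.689, -0.365, 0.108], 0.78)]
rack [([0.342, -0.333, 0.042], 0.61)]
side [ 0.185 -0.823  0.572]
case [([0.574, -0.054, 0.051], 0.57)]
cap [([0.596, -0.247, 0.022], 0.69), ([0.502, -0.04, 0.088], 0.66)]
capsule_a [([0.522, -0.284, 0.012], 0.7), ([0.441, -0.371, 0.011], 0.68), ([0.446, -0.284, 0.014], 0.57), ([0.529, -0.414, 0.013], 0.54), ([0.336, -0.355, 0.043], 0.21)]
cover [([0.615, -0.041, 0.106], 0.85)]
vial_1 [([0.389, -0.203, 0.024], 0.75), ([0.51, -0.348, 0.026], 0.54)]
reagent [([0.7, -0.28, 0.057], 0.62)]
tube [([0.687, -0.368, 0.026], 0.65)]
rack [([0.339, -0.352, 0.04], 0.74), ([0.616, -0.042, 0.107], 0.29)]
wrist [ 0.27  -0.486  0.373]
0.95 [[ 0.937  0.349 -0.   ]
 [ 0.349 -0.937 -0.   ]
 [-0.     0.    -1.   ]]
```

View pics/top0.png

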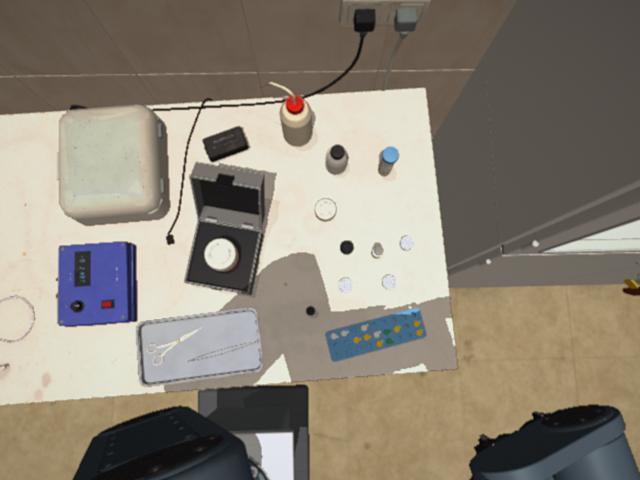

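View pics/side0.png

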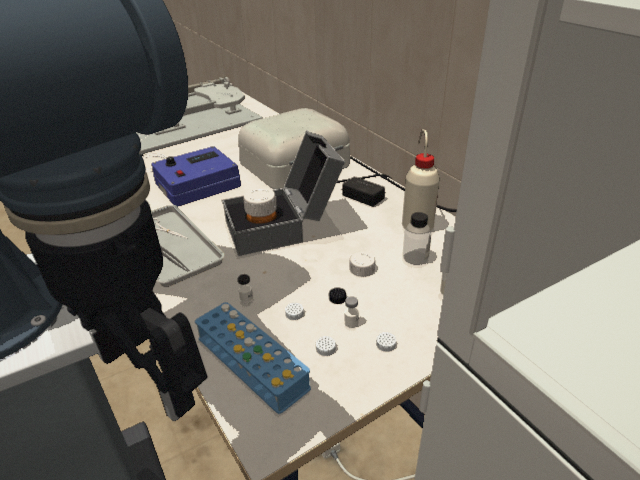

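```bash
python3 - <<'E'
from h import *
np.set_printoptions(precision=4,suppress=True)
for name,p in [('w_caps',(0.39,-0.33,0.30)),('w_case',(0.40,-0.03,0.30))]:
    m.move_ptp(p,down(0)); m.dwell(0.3)
    cal=m.get_calibration('wrist'); _,d=save('wrist',name)
    np.savez(f'pics/{name}_cal.npz',**{k:np.array(cal[k]) for k in ('camera_matrix','R','t')})
    print(cal['R'][2], m.current_qpos(), m.current_time())
    for n in ['cap','capsule_a','case']:
        print(n,[(np.round(r['at'],4).tolist(),round(r['confidence'],2)) for r in m.look_for('wrist',n)])
P=cloud(cal,d)
a=P[(d>0)&(P[...,2]>0.083)&(P[...,2]<0.094)&(np.hypot(P[...,0]-.507,P[...,1]+.03)<.06)]
print('cap',len(a),np.median(a[:,2]),cv2.minEnclosingCircle(a[:,:2].astype(np.float32)*1000))
b=P[(d>0)&(P[...,2]>0.050)&(P[...,2]<0.060)&(np.hypot(P[...,0]-.507,P[...,1]+.03)<.11)]
print('rim',len(b),cv2.minAreaRect(b[:,:2].astype(np.float32)*1000), np.median(b[:,2]))
E
```

```text
[-0.3231  0.0003 -0.9464] [-0.7943  0.2138  1.6616  0.      1.2664  0.7772] 2.3833
cap []
capsule_a [([0.4471, -0.3683, 0.008], 0.95), ([0.4474, -0.2784, 0.0108], 0.88), ([0.5278, -0.286, 0.0095], 0.76), ([0.5313, -0.409, 0.0097], 0.61)]
case [([0.4987, -0.0789, 0.0441], 0.72)]
[-0.323   0.0001 -0.9464] [-0.1919 -0.0042  1.907  -0.      1.239   1.3796] 4.0333
cap [([0.5061, -0.0275, 0.0836], 0.59), ([0.504, -0.0313, 0.0444], 0.34)]
capsule_a [([0.526, -0.2816, 0.0115], 0.91), ([0.448, -0.2744, 0.0106], 0.64), ([0.4456, -0.3538, 0.0004], 0.6)]
case [([0.5035, -0.0332, 0.0442], 0.62)]
cap 5280 0.0864887800057144 ((506.7070617675781, -24.286212921142578), 31.567712783813477)
rim 2593 ((506.0052490234375, -23.935546875), (135.32061767578125, 136.8836669921875), 78.48607635498047) 0.05412260371088379
```

View pics/w_case.png

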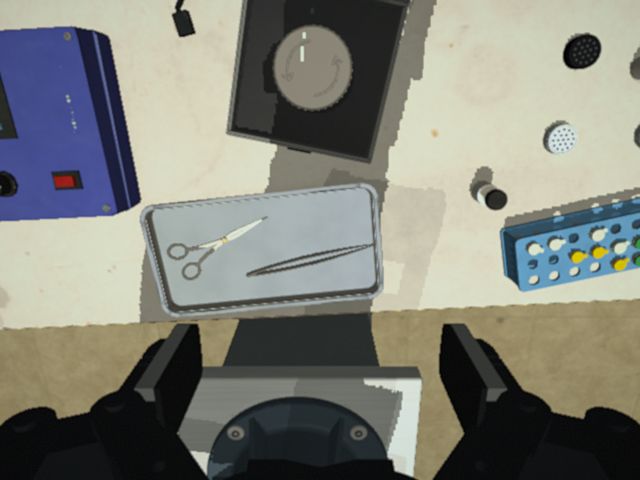

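View pics/w_caps.png

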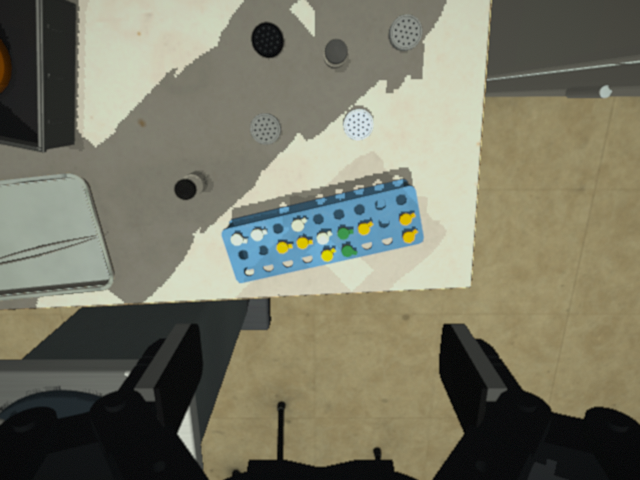

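```bash
cat >> h.py <<'E'
def view_at(xy,z,yaw,back=0.05):
    m.move_ptp((xy[0]-back*np.cos(yaw),xy[1]-back*np.sin(yaw),z),down(yaw)); m.dwell(0.25)
    cal=m.get_calibration('wrist'); p,d=m.grab_frame('wrist'); return p,d,cloud(cal,d)
def circ(P,d,xy,lo,hi,rad):
    a=P[(d>0)&(P[...,2]>lo)&(P[...,2]<hi)&(np.hypot(P[...,0]-xy[0],P[...,1]-xy[1])<rad)]
    (x,y),r=cv2.minEnclosingCircle(a[:,:2].astype(np.float32)*1000)
    return np.array([x/1000,y/1000]),r,np.median(a[:,2]),a
E
python3 - <<'E'
from h import *
np.set_printoptions(precision=4,suppress=True)
for i,yaw in enumerate([0,np.pi]):
    p,d,P=view_at((.507,-.027),.27,yaw); cv2.imwrite(f'pics/n{i}.png',p[:,:,::-1])
    c,r,h,_=circ(P,d,(.507,-.027),.081,.094,.05); print('cap',c,r,h,m.current_qpos()[5])
    b=circ(P,d,(.507,-.027),.049,.06,.11)[3]; print(cv2.minAreaRect(b[:,:2].astype(np.float32)*1000),np.median(b[:,2]))
print(m.current_time())
E
```

```text
cap [ 0.5068 -0.024 ] 31.941680908203125 0.08649035156516655 1.4100016052551634
((524.882568359375, -27.80384063720703), (135.56228637695312, 176.11618041992188), 78.44688415527344) 0.05410955746812099
cap [ 0.5063 -0.0236] 31.947689056396484 0.08647530484595731 -1.7026065887995603
((524.4600830078125, -27.304039001464844), (135.32322692871094, 176.3860321044922), 78.4080581665039) 0.05422339308747183
7.775
```

View pics/n0.png

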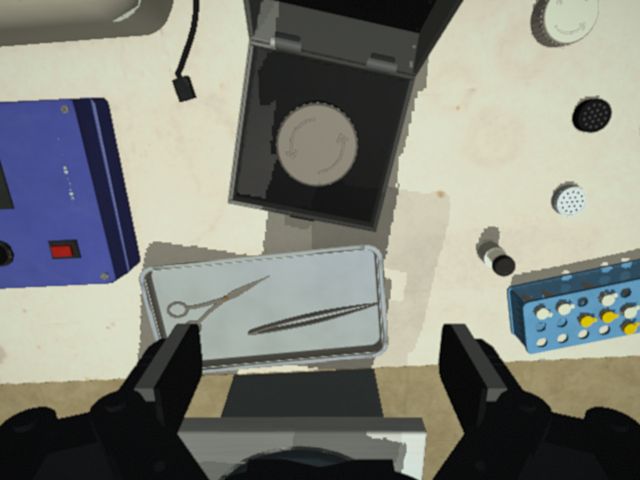

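```bash
cat >> h.py <<'E'
def turn(dyaw,verbose=True):
    q=np.array(m.current_qpos()); q[5]-=dyaw; m.move_j(q)
    f,t=np.array(m.current_force()),np.array(m.current_ft_torque())
    if verbose: print('turn',round(np.degrees(dyaw),1),'F',f.round(1),'T',t.round(2),'p',np.array(m.current_ee_pos()).round(4))
    return f,t
J=np.array([.5066,-.0238]); CY=np.radians(-11.55)
E
python3 - <<'E'
from h import *
Y=CY
m.move_ptp((*J,.16),down(Y)); m.move_l((*J,.060),max_speed=.08)
print(m.current_force(),m.current_ft_torque())
m.set_gripper(0.0,60); print('w',m.current_grip_width(),m.current_grip_force(),m.current_force(),m.current_ft_torque())
m.move_l((*J,.0545),max_speed=.03); print(np.round(m.current_force(),1),m.current_ee_pos())
for i in range(11):
    f,t=turn(np.radians(8))
    if abs(t[2])>1.0: break
print(m.current_time(),m.current_qpos())
E
```

```text
[-0.62517755  0.22732714  0.183935  ] [0.01364244 0.00746395 0.05531615]
w 0.72413386916155 64.31432247161865 [-0.70104033 -0.92495759  2.96564961] [-0.04180485  0.06531872 -0.00853274]
[-6.8  1.2 23.1] [ 0.50700025 -0.02384855  0.05574618]
turn 8.0 F [-2.5 -0.3  9.5] T [0.03 0.33 0.01] p [ 0.5073 -0.0239  0.0562]
turn 8.0 F [-1.5 -0.1  8.1] T [0.12 0.26 0.02] p [ 0.5075 -0.0239  0.0566]
turn 8.0 F [-2.5  1.1  8.2] T [ 0.17  0.51 -0.01] p [ 0.5074 -0.0237  0.0567]
turn 8.0 F [-3.   1.3  7.9] T [ 0.11  0.48 -0.03] p [ 0.5073 -0.0236  0.0568]
turn 8.0 F [-1.7  1.1  7.8] T [0.14 0.37 0.02] p [ 0.5073 -0.0236  0.057 ]
turn 8.0 F [-3.   1.4  7.8] T [ 0.04  0.53 -0.04] p [ 0.5071 -0.0235  0.0571]
turn 8.0 F [-2.4 -0.3  7.1] T [-0.04  0.47 -0.01] p [ 0.5069 -0.0235  0.0572]
turn 8.0 F [-4.7  2.6 20. ] T [ 0.53  0.94 -0.52] p [ 0.5074 -0.0233  0.0583]
turn 8.0 F [-1.4 -0.1  5.2] T [ 0.16  0.23 -0.03] p [ 0.5075 -0.0233  0.0584]
turn 8.0 F [-2.2 -0.5  4.6] T [0.14 0.31 0.02] p [ 0.5074 -0.0232  0.0584]
turn 8.0 F [-2.2  3.3  5.4] T [ 0.53  0.41 -0.88] p [ 0.5071 -0.0228  0.0584]
15.5 [-0.13791496  0.53065281  1.88999927  0.00345457  0.71956445  0.08977366]
```

```bash
cat >> h.py <<'E'
def turn_abs(xy,z,y0,y1,step,tmax=1.2):
    n=int(np.ceil(abs(y1-y0)/step))
    for y in np.linspace(y0,y1,n+1)[1:]:
        m.move_ptp((*xy,z),down(y))
        f,t=np.array(m.current_force()),np.array(m.current_ft_torque())
        print('yaw',round(np.degrees(y),1),'F',f.round(1),'T',t.round(2),'p',np.array(m.current_ee_pos()).round(4))
        if abs(t[2])>tmax: break
    return y
E
python3 - <<'E'
from h import *
R=np.array(m.current_tcp_rot()); y=np.arctan2(R[1,0],R[0,0]); print(np.degrees(y), R[2])
m.move_l((*J,.0545),down(y),max_speed=.03); print(np.round(m.current_force(),1),m.current_ee_pos())
y=turn_abs(J,.0542,y,y+np.radians(80),np.radians(8))
E
```

```text
76.80570932148663 [ 0.00239425  0.0011632  -0.99999646]
[-8.4  7.3 35.1] [ 0.50726104 -0.02300805  0.0565921 ]
yaw 84.8 F [-8.7  3.4 31.9] T [ 0.47  1.37 -0.66] p [ 0.5073 -0.0236  0.0561]
yaw 92.8 F [-0.8 -1.2  9.6] T [-0.02 -0.    0.03] p [ 0.5074 -0.024   0.055 ]
yaw 100.8 F [ 0.7 -0.9  7.1] T [ 0.03 -0.1   0.03] p [ 0.5073 -0.0239  0.0546]
yaw 108.8 F [-2.3 -0.7  8.6] T [-0.04  0.28 -0.35] p [ 0.5069 -0.0239  0.0546]
yaw 116.8 F [-9.4  2.7 22.5] T [ 0.28  1.24 -0.61] p [ 0.5065 -0.0236  0.0552]
yaw 124.8 F [-2.1 -1.1 10.7] T [0.01 0.24 0.14] p [ 0.507  -0.0239  0.0547]
yaw 132.8 F [-0.6 -0.1  6.3] T [-0.02  0.12 -0.02] p [ 0.5069 -0.0239  0.0544]
yaw 140.8 F [-1.1 -0.9  6.7] T [ 0.08  0.25 -0.08] p [ 0.5068 -0.0238  0.0544]
yaw 148.8 F [-5.2 -0.8 17.7] T [-0.11  0.89 -0.3 ] p [ 0.5068 -0.024   0.055 ]
yaw 156.8 F [-0.4 -1.   5.7] T [-0.04  0.03 -0.01] p [ 0.5071 -0.024   0.0545]
```

```bash
python3 - <<'E'
from h import *
R=np.array(m.current_tcp_rot()); y=np.arctan2(R[1,0],R[0,0])
for z in (.057,.060,.062,.064,.067,.072,.078):
    m.move_l((*J,z),down(y),max_speed=.03); m.dwell(.2); f=np.array(m.current_force()); print(z,f.round(1),m.current_ee_pos()[2],m.current_grip_width())
    if f[2]<-15: break
E
```

```text
0.057 [ 0.7 -1.7  2.7] 0.056975089742416385 0.7268006166043643
0.06 [ 0.6 -0.2  0.2] 0.05980508392609965 0.7293902533433344
0.062 [ 0.4 -0.8  0.9] 0.06198682811161764 0.7269786071062561
0.064 [-0.6 -0.9 -1.6] 0.06398555609541834 0.7237316911697482
0.067 [ 0.4  0.4 -1. ] 0.06698018264946878 0.7214873385275737
0.072 [-0.5  1.  -0.5] 0.07196432138898823 0.7229566870404076
0.078 [-1.1  0.3 -0.1] 0.07794601560477671 0.7269083507140228
```

```bash
python3 - <<'E'
from h import *
m.move_l((*J,.18),max_speed=.1); print(m.current_grip_width(),m.current_grip_force(),m.current_force()[2])
p,d=save('wrist','lift'); save('side','lift_s')
a=cv2.imread('pics/lift.png');b=cv2.imread('pics/lift_s.png'); cv2.imwrite('pics/lift2.png',cv2.resize(np.hstack([a,b]),(800,300)))
E
```

```text
0.7233239303076552 65.55086458101869 -0.47470143888782085
```

View pics/lift2.png

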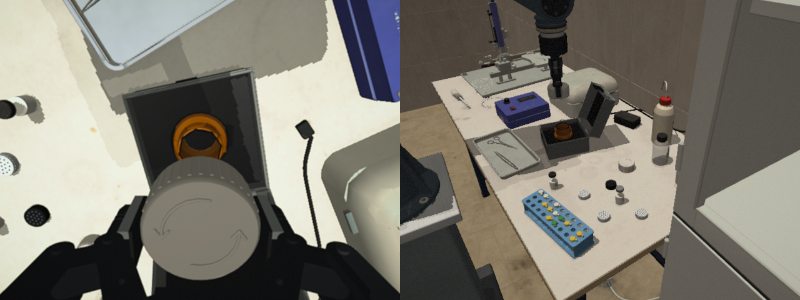

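```bash
python3 - <<'E'
from h import *
np.set_printoptions(precision=4,suppress=True)
m.dwell(.2);cal=m.get_calibration('wrist'); p,d=m.grab_frame('wrist'); P=cloud(cal,d)
e=np.array(m.current_ee_pos()); R=np.array(m.current_tcp_rot()); y=np.arctan2(R[1,0],R[0,0])
c,r,h,a=circ(P,d,e,.185,.23,.045); n=np.linalg.svd(a-a.mean(0),full_matrices=False)[2][2]
print('e',e,'yaw',y,'cap',c,r,h,'n',n)
off=e[2]-(h+.0015-.031); print('tcp above cap bottom',off)   # 1.5 mm depth bias
B=np.array([.50,-.175])
m.move_ptp((*B,.10),down(y))
for z in np.arange(.016,-.012,-.002)+off-.0:
    m.move_l((*B,z),max_speed=.05); f=m.current_force()[2]
    print(round(z,4),round(f,1))
    if f>3: break
m.set_gripper(1.0); m.move_l((*B,.13)); print(m.current_time())
m.dwell(.2);cal=m.get_calibration('wrist'); p,d=save('wrist','set'); P=cloud(cal,d)
print(circ(P,d,B,.022,.04,.06)[:3])
np.save('y.npy',y)
E
```

```text
e [ 0.5065 -0.0238  0.1798] yaw 2.7376923869039476 cap [ 0.5004 -0.0212] 44.413658142089844 0.20871510612666697 n [-0.1377  0.0626  0.9885]
tcp above cap bottom 0.0005920361297889754
0.0166 -1.4
0.0146 -0.7
0.0126 -0.7
0.0106 -1.0
0.0086 -0.4
0.0066 -1.1
0.0046 -0.9
0.0026 -0.3
0.0006 7.7
29.1167
(array([ 0.5   , -0.1746]), 32.032962799072266, np.float64(0.029981321142871473))
```

```bash
cat > pick.py <<'E'
from h import *
import sys
np.set_printoptions(precision=4,suppress=True)
def pick(xy,yaw):
    p,d,P=view_at(xy,.17,0,.05)
    L=m.look_for('wrist','capsule_a'); L=[np.array(r['at'][:2]) for r in L if r['confidence']>.3]
    L=[q for q in L if np.hypot(*(q-xy))<.045]
    if L: xy=min(L,key=lambda q:np.hypot(*(q-xy)))
    c,r,h,a=circ(P,d,xy,.006,.02,.026); rgb=p[(d>0)&(P[...,2]>.006)&(np.hypot(P[...,0]-c[0],P[...,1]-c[1])<.013)].mean(0)
    print('capsule',xy,c,r,h,rgb,len(L))
    if not(13<r<17.5) or rgb.mean()<60: print('BAD'); cv2.imwrite('pics/bad.png',p[:,:,::-1]); return False
    m.set_gripper(.65); m.move_ptp((*c,.06),down(yaw)); m.move_l((*c,.0045),max_speed=.08)
    m.set_gripper(0,40); print('w',m.current_grip_width(),m.current_force()[2])
    m.move_l((*c,.13),max_speed=.25)
    w=m.current_grip_width()
    if w<.2: print('MISSED'); return False
    m.move_ptp((*J,.12),down(yaw)); m.move_l((*J,.080),max_speed=.08); m.dwell(.2)
    print('at jar',m.current_ee_pos(),m.current_grip_width())
    m.set_gripper(.6); m.move_l((*J,.14),max_speed=.2); print('t',m.current_time()); return True
E
python3 - <<'E'
from pick import *
p,d,P=view_at(J,.2,0); cv2.imwrite('pics/jar.png',p[:,:,::-1])
print('jar',circ(P,d,J,.066,.08,.04)[:3])
pick(np.array((.4475,-.279)),0)
p,d,P=view_at(J,.2,0); cv2.imwrite('pics/jar1.png',p[:,:,::-1])
E
```

```text
jar (array([ 0.5072, -0.024 ]), 24.932079315185547, np.float64(0.07011921231811018))
capsule [ 0.4464 -0.2789] [ 0.4454 -0.2747] 15.298125267028809 0.010540593420738344 [127.6207 131.1746 123.6779] 1
w 0.3198218143632664 6.359348412573988
at jar [ 0.5069 -0.0239  0.0805] 0.3215215986932897
t 39.075
```

View pics/jar1.png

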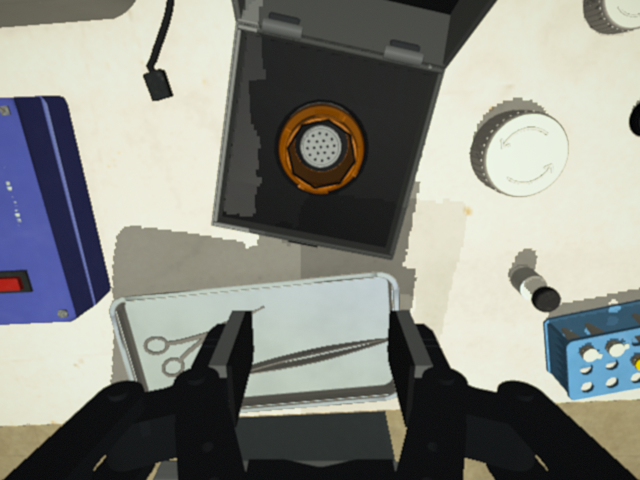

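Capsule lies flat in the jar at px (320,147). Next two.

```bash
python3 - <<'E'
from pick import *
ok=pick(np.array((.4475,-.370)),0)
if ok: ok=pick(np.array((.531,-.411)),np.pi/2)
if ok:
    p,d,P=view_at(J,.2,0); cv2.imwrite('pics/jar2.png',p[100:220,250:390,::-1])
    save('top','top2'); print([(np.round(r['at'],3).tolist(),round(r['confidence'],2)) for r in m.look_for('top','capsule_a')])
    t=cv2.imread('pics/top2.png')[190:310,180:440]; cv2.imwrite('pics/jt2.png',np.hstack([cv2.resize(cv2.imread('pics/jar2.png'),None,fx=2.5,fy=2.5),cv2.resize(t,None,fx=1.5,fy=2.5)]))
E
```

```text
capsule [ 0.4484 -0.3707] [ 0.4496 -0.368 ] 15.270811080932617 0.010499925067547855 [129.6713 133.3111 125.7759] 1
w 0.3209867018431614 5.554765280590538
at jar [ 0.5069 -0.0238  0.0804] 0.32175731771271554
t 47.0833
capsule [ 0.5304 -0.4108] [ 0.5327 -0.41  ] 15.235956192016602 0.010534652242243285 [140.0467 143.958  135.8329] 1
w 0.31900709387769005 5.522682118074999
at jar [ 0.5069 -0.0238  0.0805] 0.3245028784393528
t 55.4333
[([0.522, -0.28, 0.009], 0.56), ([0.509, -0.032, 0.051], 0.51)]
```

View pics/jt2.png

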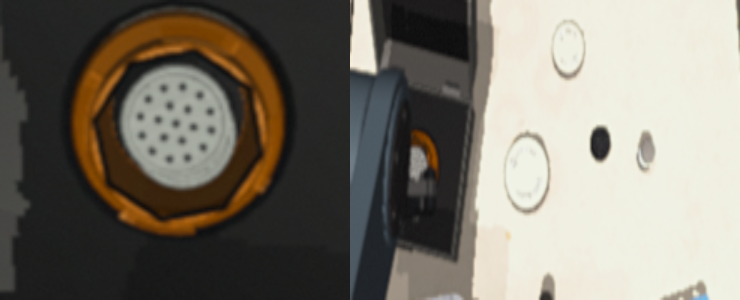

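```bash
python3 - <<'E'
from h import *
y=float(np.load('y.npy'))
p,d,P=view_at((.5,-.1746),.17,0); c,r,h,_=circ(P,d,(.5,-.1746),.022,.04,.06); print(c,r,h)
m.set_gripper(1.0); m.move_ptp((*c,.09),down(y)); m.move_l((*c,.0035),max_speed=.08)
m.set_gripper(0,100); print('w',m.current_grip_width(),m.current_force())
m.move_l((*c,.15),max_speed=.15); J2=J+[.0003,0]
y-=np.radians(6)
m.move_ptp((*J2,.11),down(y)); m.move_l((*J2,.074),max_speed=.08)
for z in np.arange(.073,.0585,-.001):
    m.move_l((*J2,z),max_speed=.03); f=np.array(m.current_force()); print(round(z,4),f.round(1),np.array(m.current_ee_pos()).round(4))
    if f[2]>7: break
np.save('y.npy',y); print(m.current_time())
E
```

```text
[ 0.50062344 -0.17500285] 31.96021270751953 0.029973536245641176
w 0.7145933092648994 [-3.63300505  2.17538776 14.58979105]
0.073 [ 0.   0.7 -0.8] [ 0.5071 -0.0238  0.0733]
0.072 [-0.5  0.5 -0.8] [ 0.5069 -0.0238  0.072 ]
0.071 [ 1.4 -0.6 -0.7] [ 0.5069 -0.0238  0.0709]
0.07 [ 1.  -0.5 -0.4] [ 0.5068 -0.0238  0.0699]
0.069 [ 0.6  0.2 -1.2] [ 0.5069 -0.0238  0.0689]
0.068 [ 0.8 -0.8 -0.4] [ 0.5069 -0.0238  0.0679]
0.067 [ 0.1 -0.3 -2. ] [ 0.5069 -0.0238  0.067 ]
0.066 [ 0.1 -1.2  0.1] [ 0.5069 -0.0238  0.066 ]
0.065 [ 0.1  0.1 -1. ] [ 0.5069 -0.0238  0.0649]
0.064 [-0.4  0.6 -0.6] [ 0.5069 -0.0238  0.0639]
0.063 [ 0.1 -0.6 -1. ] [ 0.5069 -0.0238  0.0629]
0.062 [-1.3  0.1  1.9] [ 0.5069 -0.0238  0.0621]
0.061 [ 0.  -0.7  3.1] [ 0.507  -0.0238  0.0611]
0.06 [-0. -1.  3.] [ 0.5069 -0.0238  0.06  ]
0.059 [-0.4 -0.2  5.1] [ 0.507  -0.0238  0.059 ]
68.675
```

```bash
python3 - <<'E'
from h import *
y=float(np.load('y.npy')); J2=J+[.0003,0]
for z in np.arange(.058,.053,-.001):
    m.move_l((*J2,z),max_speed=.03); f=np.array(m.current_force()); print(round(z,4),f.round(1),m.current_ee_pos()[2])
    if f[2]>16: break
y=turn_abs(J2,z,y,y-np.radians(96),np.radians(6),1.3)
np.save('y.npy',y); print(z,m.current_time(),m.current_grip_width())
E
```

```text
0.058 [-0.7 -1.   6.2] 0.058082206992209943
0.057 [-2.2 -0.7  7.9] 0.05719872338742847
0.056 [-1.8  0.1  8.8] 0.056302277398569356
0.055 [-5.2 -0.  19.2] 0.05596767793364771
yaw 144.9 F [-4.  -1.1 17.5] T [-0.17  0.63  0.04] p [ 0.5074 -0.0239  0.056 ]
yaw 138.9 F [-3.2 -1.4 17.3] T [-0.31  0.56  0.07] p [ 0.5076 -0.024   0.056 ]
yaw 132.9 F [-3.9 -2.9 16.9] T [-0.5   0.57  0.05] p [ 0.5076 -0.0242  0.056 ]
yaw 126.9 F [-4.3 -3.2 17.3] T [-0.51  0.63  0.02] p [ 0.5075 -0.0242  0.056 ]
yaw 120.9 F [-3.3 -2.8 18. ] T [-0.51  0.61 -0.02] p [ 0.5075 -0.0242  0.056 ]
yaw 114.9 F [-3.4 -2.9 16.7] T [-0.38  0.54  0.03] p [ 0.5076 -0.0241  0.056 ]
yaw 108.9 F [-3.6 -1.9 17.1] T [-0.36  0.66  0.05] p [ 0.5075 -0.0241  0.056 ]
yaw 102.9 F [-4.4 -4.8 17.6] T [-0.66  0.9   0.34] p [ 0.5073 -0.0243  0.056 ]
yaw 96.9 F [-5.  -7.7 19.2] T [-0.96  1.19  0.28] p [ 0.5071 -0.0246  0.056 ]
yaw 90.9 F [-7.4 -0.3 24.8] T [0.14 1.21 0.88] p [ 0.5069 -0.0239  0.0563]
yaw 84.9 F [-7.2  0.9 24.3] T [0.25 1.21 0.42] p [ 0.507  -0.0237  0.0563]
yaw 78.9 F [-5.7  2.4 20.8] T [0.27 0.98 0.25] p [ 0.5072 -0.0236  0.0561]
yaw 72.9 F [-3.6 15.7 22.3] T [2.29 0.56 0.52] p [ 0.5078 -0.0224  0.0564]
yaw 66.9 F [ 5.2 11.2  6. ] T [ 2.   -0.73  0.01] p [ 0.5082 -0.0226  0.0558]
yaw 60.9 F [ 4.3 11.3  6.7] T [ 1.84 -0.85  0.03] p [ 0.5084 -0.0227  0.0557]
yaw 54.9 F [ 4.4 10.9  7.2] T [ 1.75 -0.88  0.15] p [ 0.5085 -0.0228  0.0557]
0.055 73.675 0.7138990269100456
```

```bash
python3 - <<'E'
from h import *
y=float(np.load('y.npy')); J2=J+[.0003,0]
for z in (.060,.062,.0635,.0645,.0655):
    m.move_l((*J2,z),max_speed=.03); m.dwell(.1); f=np.array(m.current_force()); print(z,f.round(1),np.array(m.current_ee_pos()).round(4))
    if f[2]<-9: break
m.move_l((*J2,.0615),max_speed=.03)
m.set_gripper(1.0); m.move_l((*J2,.18),max_speed=.15)
for yaw in (0.,np.pi/2):
    p,d,P=view_at(J,.25,yaw); c,r,h,a=circ(P,d,J,.075,.11,.05)
    b=a[(np.hypot(*(a[:,:2]-c).T)<.028)]; n=np.linalg.svd(b-b.mean(0),full_matrices=False)[2][2]; print('cap',c,r,h,n)
cv2.imwrite('pics/locked.png',p[:,:,::-1]); print(m.current_time())
E
```

```text
0.06 [  9.1  10.2 -10.3] [ 0.5083 -0.0228  0.0596]
cap [ 0.50674335 -0.02466964] 31.97840118408203 0.08645333842757885 [3.61384566e-04 1.44192470e-03 9.99998895e-01]
cap [ 0.5065589  -0.02425889] 32.089229583740234 0.08650022253644711 [ 2.20943265e-04  3.57262925e-04 -9.99999912e-01]
78.625
```

View pics/locked.png

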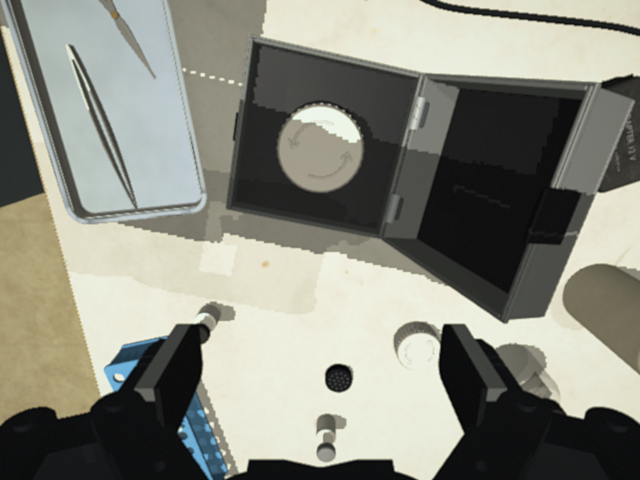

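```bash
python3 - <<'E'
from h import *
C=np.array([.5067,-.0243]); y=np.radians(95)
m.move_ptp((*C,.13),down(y)); m.move_l((*C,.060),max_speed=.08); m.set_gripper(0,100)
print(m.current_grip_width(),m.current_force(),m.current_ee_pos())
for z in np.arange(.058,.053,-.001):
    m.move_l((*C,z),max_speed=.03); f=np.array(m.current_force())
    if f[2]>16: break
print(z,f)
y=turn_abs(C,z,y,y-np.radians(50),np.radians(5),.7)
m.move_l((*C,.0605),max_speed=.03); print(m.current_force())
m.set_gripper(1.0); m.move_l((*C,.18),max_speed=.15)
p,d,P=view_at(C,.25,0); c,r,h,a=circ(P,d,J,.075,.11,.05); print(c,r,h,m.current_time())
E
```

```text
0.707320402314546 [-0.19302318 -0.42310959  3.79818147] [ 0.50688395 -0.02433115  0.06036497]
0.057 [-5.15227068  0.77732272 19.23149476]
yaw 90.0 F [-6.4  2.6 19.8] T [0.42 1.09 1.3 ] p [ 0.5068 -0.0241  0.0581]
[-0.27846042  1.19219453  3.51038873]
[ 0.50702893 -0.02427302] 31.93456268310547 0.08649692868789981 84.625
```

```bash
python3 - <<'E'
from h import *
cal=m.get_calibration('top'); d=np.load('pics/top0.npy'); P=cloud(cal,d)
c,s=np.cos(CY),np.sin(CY); Q=P[...,:2]-J; X=Q[...,0]*c+Q[...,1]*s; Y=-Q[...,0]*s+Q[...,1]*c
print('rows x_case 40..280 by 20mm; cols y_case 120..-160 by 20; max z mm')
for x in np.arange(.04,.30,.02):
    print(round(x*1000),[int(1000*P[...,2][k].max()) if (k:=(d>0)&(abs(X-x)<.01)&(abs(Y-yy)<.01)).any() else None for yy in np.arange(.12,-.17,-.02)])
E
```

```text
rows x_case 40..280 by 20mm; cols y_case 120..-160 by 20; max z mm
40 [20, 5, 3, 57, 46, 84, 88, 83, 45, 58, 4, 4, 3, 4, 4]
60 [13, 5, 4, 60, 65, 64, 61, 62, 63, 63, 5, 4, 4, 4, 3]
80 [9, 4, 2, 107, 61, 61, 62, 61, 61, 105, 6, 5, 3, 4, 3]
100 [9, 4, 2, 147, 71, 72, 72, 69, 70, 148, 3, 4, 4, 6, 4]
120 [7, 3, None, 179, 179, 192, 192, 190, 179, 180, 7, 4, 3, 4, 5]
140 [8, 1, None, 172, 176, 180, 182, 180, 173, 174, 3, 4, 4, 3, 26]
160 [11, None, None, 165, 166, 165, 164, 164, 165, 165, 5, 4, 4, 5, 23]
180 [4, None, None, None, None, None, None, None, 4, 3, 3, 6, 3, 3, 5]
200 [5, 2, 32, 3, 1, 4, 2, 3, 5, 2, 4, 5, 6, 4, 2]
220 [3, 29, 35, 35, 36, 6, 6, 5, 4, 6, 6, 4, 4, 4, 4]
240 [4, 34, 36, 36, 35, 36, 33, 3, 5, 5, 5, 6, 3, 4, 65]
260 [5, 30, 34, 35, 38, 35, 33, 4, 5, 3, 5, 3, 5, 3, 62]
280 [4, 2, 1, 33, 36, 35, 3, 4, 6, 117, 133, 137, 131, 6, 3]
```

```bash
python3 - <<'E'
from h import *
C=np.array([.5068,-.0242]); ex=np.array([np.cos(CY),np.sin(CY)])
pt=lambda x,z:(*(C+x*ex),z)
m.set_gripper(0.0,40); m.move_l((*C-.03*ex,.29)); m.move_ptp(pt(.205,.30),down(CY))
m.move_l(pt(.205,.135),max_speed=.12)
for x,z in [(.15,.14),(.11,.155),(.075,.165),(.033,.170),(.0,.148),(-.030,.125),(-.045,.106)]:
    m.move_l(pt(x,z),max_speed=.06); f=np.array(m.current_force()); print(x,z,f.round(1))
    if np.linalg.norm(f)>30: break
save('side','cov'); print(m.current_time())
E
```

```text
0.15 0.14 [1.8 0.  0.3]
0.11 0.155 [1.5 0.1 0. ]
0.075 0.165 [ 0.1  0.2 -0. ]
0.033 0.17 [-0.1 -0.5 -0.3]
0.0 0.148 [ 0.9 -0.3 -0.5]
-0.03 0.125 [-0.6  0.  -0.6]
-0.045 0.106 [ 0.2 -0.2  0.8]
94.0333
```

View pics/cov.png

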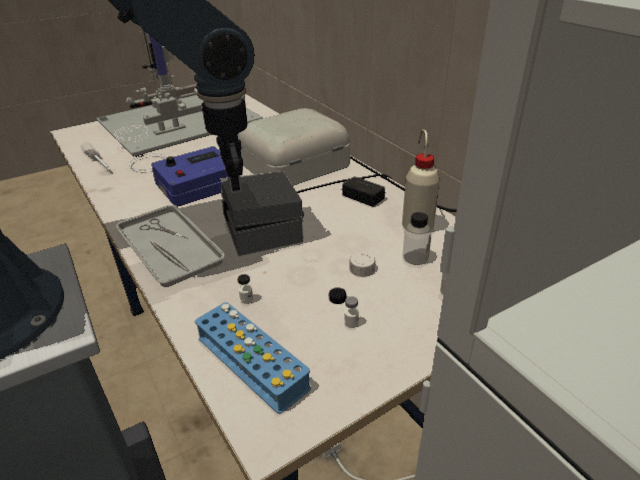

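The cover is almost shut, with the finger on its front top edge near px (237,185). Now I'll press it past the catch.

```bash
python3 - <<'E'
from h import *
C=np.array([.5068,-.0242]); ex=np.array([np.cos(CY),np.sin(CY)])
pt=lambda x,z:(*(C+x*ex),z)
m.move_l(pt(-.052,.108),max_speed=.05)
for z in np.arange(.104,.088,-.001):
    m.move_l(pt(-.052,z),max_speed=.03); f=m.current_force()[2]; print(round(z,3),round(f,1),round(m.current_ee_pos()[2],4))
    if f>28: break
m.move_l(pt(-.052,.2)); 
p,d,P=view_at(C,.30,0,.08)
c,s=np.cos(CY),np.sin(CY); Q=P[...,:2]-C; X=Q[...,0]*c+Q[...,1]*s; Y=-Q[...,0]*s+Q[...,1]*c
k=(d>0)&(abs(X)<.055)&(abs(Y)<.055)&(P[...,2]>.08)
a=np.c_[X[k],np.ones(k.sum())]; print('slope,height',np.linalg.lstsq(a,P[...,2][k],rcond=None)[0],k.sum(),m.current_time())
E
```

```text
0.104 -0.3 0.1037
0.103 0.3 0.1029
0.102 0.9 0.1021
0.101 10.9 0.1015
0.1 14.5 0.1006
0.099 -0.3 0.0989
0.098 0.6 0.0978
0.097 1.6 0.0969
0.096 0.6 0.096
0.095 15.5 0.0958
0.094 28.7 0.0955
slope,height [0.00012374 0.09506829] 20707 98.7667
```

```bash
python3 - <<'E'
from h import *
m.dwell(.3); print(m.sign_off())
E
```

```text
the job is handed in; nothing more can be done
None
```

I handed the job in at about 99 s of the 208 s: all three capsules found are in the jar, the cap is back on and locked at its clockwise stop, and the cover snapped shut and measures level; the judge's verdict was not returned.

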